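# Set the load switch tester to its fifth step and run the test

## Task

On the load switch tester, set the big bar-handled selector to the fifth click clockwise from its off mark, turning it clockwise with a fingertip against the side of the handle (push it round, do not pinch it) and never past the fifth, because the next step overloads the unit. Then press the large test button fully in and let it go. Leave the tester's other controls and everything lying on the tester and bench where they are, including the load switch standing in its bay.

Things in the scene. Friction and masses are not known exactly. Their poses are not given: they have to be found in the camera images.
- tester: load switch test set: flat dark case 250 (x) by 460 (y) mm, fixed on the bench at varying place and yaw (+-0.25 rad); level grey panel 80 mm above its origin, the centre of its underside. x points away from the operator, y to the operator's left. Panel positions are given in this frame, mm. Selector at (0, 0). Low fittings (to 18 mm high) lie at x 69 and beyond; within 65 mm of the selector the panel is bare
- selector (a joint): selector angle, rad: 0 at the off mark (anticlockwise stop), growing CLOCKWISE seen from above; a click (detent) every 0.5236, so the fifth is 2.618; last stop at the seventh, 3.665. Starts at off or click 1, 2 or 3. It resists with about 0.1 N m just off a detent (4 N at 28 mm from the axis), eases, and from midway snaps by itself to the next detent, ahead of the finger, and stays
- selector_axis (a point): on the selector's axis at panel height; x axis along the handle to its pointer. The handle is a black bar through the axis, 76 mm long (38 each way, plus a 5 mm pointed nose at the pointer end), 14 mm thick, sides from 10 to 29 mm above the panel, top at 33 mm, on a round skirt of 30 mm radius, 6.5 mm high (inside it a boss of 20 mm radius reaches 10 mm)
- selector_pointer (a point): tip of the handle's nose, 43 mm from the axis and 33 mm above the panel; a white line runs to it along the handle's top. Its heading seen from above (rad, anticlockwise from the tester's x axis) is 1.8326 minus the joint value
- off_mark (a point): the off mark, the one broad white mark (7 x 15 mm) of eight painted on the panel, 54 mm from the selector's axis; the seven thin marks of the clicks follow it clockwise every 30 degrees on the same circle
- grip_face_left: the flat side of the handle on its anticlockwise side at the pointer end (left when looking along the pointer), 68 x 19 mm; origin at its middle. Force on both sides at once counts as pinching
- grip_face_right: the opposite flat side of the handle, 68 x 19 mm; origin at its middle
- test_button (a joint): travel of the large test button, m: 0 out, 0.006 fully in; springs back; about 2 N to start it and 6 N fully in
- test_button_top (a point): centre of the top of the large round black test button (30 mm across, in a 46 mm round aluminium housing) at (-45, -150) on the panel, its top 22 mm above the panel when out; pressed straight down
- reset_button (a joint): travel of the small reset button, m: 0 out, 0.004 in; not to be pressed
- reset_button_top (a point): centre of the top of the small round black reset button (12 mm across) at (30, -185) on the panel, top 20 mm above it; leave alone
- trim_knob (a joint): angle of the small round trim knob (26 mm across, 16 mm high) at (35, -105) on the panel, rad, clockwise positive, 0 at the start; leave alone
- load_switch: orange load switch 85 x 45 mm, 128 mm high with its handle, aluminium fins at the back, standing loose in the tester's low-fenced bay at (-5, 172) on the panel; origin at the centre of its underside; leave alone
- spade_a: zinc spade connector 27 mm long, 9 mm wide, 7 mm high, lying on the tester's panel near its front edge right of the selector; leave alone
- spade_b: a like zinc spade connector on the panel near its front edge left of the selector; leave alone
- visor_clip: red visor clip 55 x 24 x 22 mm on the bench left of the tester; leave alone
- flasher: grey plug-in flasher module 85 x 45 mm, 104 mm high, on the bench left of the tester; leave alone
- parts_tin: steel parts bowl 90 mm across, 30 mm high, on the bench right of the tester; leave alone
- lens: signal lens module, a disc 200 mm across and 46 mm high lying on the bench right of the tester; leave alone

How it is judged:
On the way, in this order (a step that is already met when the one before it is completed fails the run):
1. the selector rests on the fifth click (value of joint selector between 2.518 and 2.718 rad), for 0.3 s.
2. the test button is pressed in with the selector on the fifth click (all of step 1 and value of joint test_button above 0.0045 m), for 0.1 s.
At the end, for the whole second after the job is handed in: The selector rests within 0.1 rad of its fifth click (2.618 rad), the test button has been pressed in (over 4.5 of its 6 mm) and is out again, the small reset button is out, the trim knob is within 0.2 rad of where it was, and every loose thing lies still within 15 mm of where it was (all of step 1 and value of joint each of test_button, reset_button below 0.001 m and value of joint trim_knob between -0.2 and 0.2 rad and distance of each of load_switch, spade_a, spade_b, visor_clip, flasher, parts_tin, lens from where it was at the start of the episode below 0.015 m and linear speed of each of load_switch, spade_a, spade_b, visor_clip, flasher, parts_tin, lens below 0.02 m/s); the robot touches nothing.
It fails at once if the selector was turned past the fifth click (value of joint selector above 2.968 rad).
It fails at once if the selector's handle was pinched (over 2 N on both its sides at once) (contact force between the fingers and grip_face_left above 2 N and contact force between the fingers and grip_face_right above 2 N).
It fails at once if the test button was pressed before the selector was on the fifth click (value of joint test_button above 0.003 m and value of joint selector below 2.418 rad).
It fails at once if another control was worked: the small reset button pressed, or the trim knob turned over 0.2 rad (value of joint reset_button above 0.0025 m or value of joint trim_knob above 0.2 rad or value of joint trim_knob below -0.2 rad).
It fails at once if a loose thing was lifted, carried or knocked over 15 mm from its place (distance of any of load_switch, spade_a, spade_b, visor_clip, flasher, parts_tin, lens from where it was at the start of the episode above 0.015 m).
It also fails if it takes over 51 s, if anything falls off the work surface, if the arm or the gripper's body presses on something with over 40 N, if the wrist force passes 120 N, or if a joint passes its speed limit or range.

## Robot

A 6-joint arm with a two-finger parallel gripper is mounted at the origin on the work surface. World frame = base frame: x ahead of the robot, y to its left, z up, the work surface at z = 0. Lengths are in m, angles in rad, forces in N, time in s.
With the tool pointing down it reaches from about 0.25 to 0.775 m from the base axis. Payload 8.9 kg.
Tool frame: the origin (TCP) lies midway between the tips of the shut fingers; the grasp point (between the pads) lies 19 mm behind it; x points along the fingers, z is the direction in which the jaws open and shut, and the axes are right-handed (so a half turn about x gives the same grasp; the last joint's range is limited). The gripper opens to 85 mm and grips with 20 to 120 N. Pads are 22 mm wide; open, the fingers measure 114 mm over their backs; the gripper's body (76 mm by 85 mm) begins 54 mm behind the grasp point. The pads swing forward as they close: fully open they stand 13 mm farther back than shut.
Start: joints at [1.013, 0.291, -0.153, 1.127, 0, 1.431], TCP at [0.213, 0.48, 0.231] pointing down, gripper open.
Joint ranges: [-2.52, 2.52], [-0.91, 1.74], [-1.3, 1.37], [-1.96, 2.02], [-1.52, 1.47], [-3.14, 3.14]. Speed limits (rad/s): [2.22, 2.22, 2.79, 3.14, 3.14, 3.14].

## Interface

Orientations are given as a unit quaternion [w, x, y, z].
In Python, from workcell import arm, hand, viewer, monitor gives the robot as it stands. Calls block until the motion is done:
- arm.movep(position, orientation): joint-space move of the TCP to a pose.
- arm.line_to(position, attitude=None, velocity=0.15): straight line of the TCP; attitude=None keeps the orientation; velocity is the mean speed in m/s.
- arm.move_joints(angles): joint-space move.
- hand.command_gripper(opening, f_grip=None): finger opening in m; f_grip is the grip in N (None keeps the last); returns when the fingers have stopped.
- arm.sleep(seconds).
- arm.solve_ik(position, orientation): joint angles nearest the present ones, or None.
- viewer.read_camera(name): name is "scene" or "top"; returns a dict with "frame" (384x512x3 uint8, blue, green, red), "camera_matrix" (3x3 intrinsics, pixels), "extrinsics" (4x4, takes a point from world to camera coordinates). Camera axes: x right, y down, z forward; pixel columns grow to the right and rows downward; lengths in m; the calibration is good to about 2 mm. A picture is of the moment at which its call begins. There is no depth.
A pose or a line that the arm cannot do raises arm.MotionError and nothing moves.
- arm.close_job(): hands the job in, once; it reports no verdict.
Readings, each from a call of its own:
- monitor.read_time(): time.
- monitor.read_joint_positions(): joint angles.
- monitor.read_joint_velocities(): joint speeds.
- monitor.read_joint_efforts(): joint torques, N m.
- monitor.read_position(): TCP position.
- monitor.read_ee_rot(): TCP orientation.
- monitor.read_wrist_force(): force on the tool from outside, world axes, zero at the start.
- monitor.read_moment(): the same for the moment, N m.
- monitor.read_opening(): finger opening in m.
Only numpy, scipy, OpenCV 4.12 (cv2) and the standard library are available. Lean on these libraries where they do the work, as an engineer would, in place of code of your own. Each camera call takes 0.05 s, during which the arm holds its last target.

## Working session

There is one attempt and no reset: what is moved stays moved. The work goes in short steps, each a Python script; the robot and the scene stay as the last script left them, time stands still between calls to the robot, and variables do not carry over. Pictures are saved under pics/ and viewed, and the job is handed in when it is done.

```bash
mkdir -p pics; python3 - <<'E'
from workcell import arm, hand, viewer, monitor
import cv2,pickle
d={}
for n in("scene","top"):
    r=viewer.read_camera(n);d[n]=r
    cv2.imwrite(f"pics/{n}0.png",r["frame"])
    print(n,r["camera_matrix"],r["extrinsics"])
pickle.dump(d,open("cam0.pkl","wb"))
print(monitor.read_time(),monitor.read_ee_rot())
E
```

```text
scene [[372.12795649   0.         256.0138662 ]
 [  0.         372.12795649 190.5144007 ]
 [  0.           0.           1.        ]] [[ 0.09572654  0.99524356 -0.01807428 -0.05869279]
 [ 0.58878006 -0.07125323 -0.80514658 -0.25784788]
 [-0.8026048   0.06643213 -0.59280039  1.52538935]
 [ 0.          0.          0.          1.        ]]
top [[426.37726329   0.         255.20807335]
 [  0.         426.37726329 189.94205906]
 [  0.           0.           1.        ]] [[ 0.03304767 -0.99944597 -0.00395058 -0.00953831]
 [-0.97676044 -0.03145951 -0.21201262  0.55184844]
 [ 0.21177088  0.0108653  -0.97725894  1.16062195]
 [ 0.          0.          0.          1.        ]]
0.1 [ 0.59261931 -0.38530934  0.59340663  0.38497745]
```

```bash
ls
```

```text
cam0.pkl
pics
```

View pics/scene0.png

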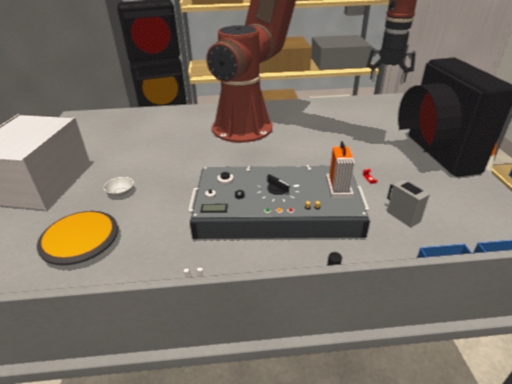

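View pics/top0.png

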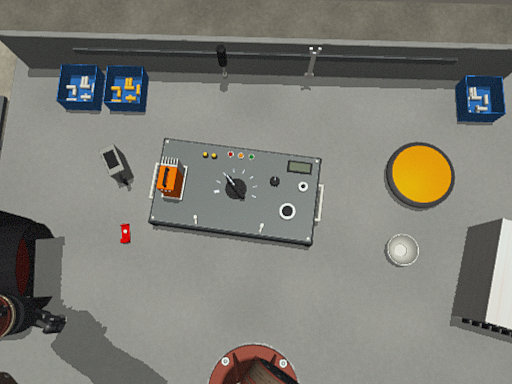

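```bash
python3 - <<'E'
import pickle,cv2
f=pickle.load(open("cam0.pkl","rb"))["top"]["frame"]
cv2.imwrite("pics/t1.png",cv2.resize(f[160:220,190:270],None,fx=9,fy=9,interpolation=cv2.INTER_CUBIC))
cv2.imwrite("pics/t2.png",cv2.resize(f[130:250,140:335],None,fx=4,fy=4,interpolation=cv2.INTER_CUBIC))
E
```

```text
(no output)
```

View pics/t1.png

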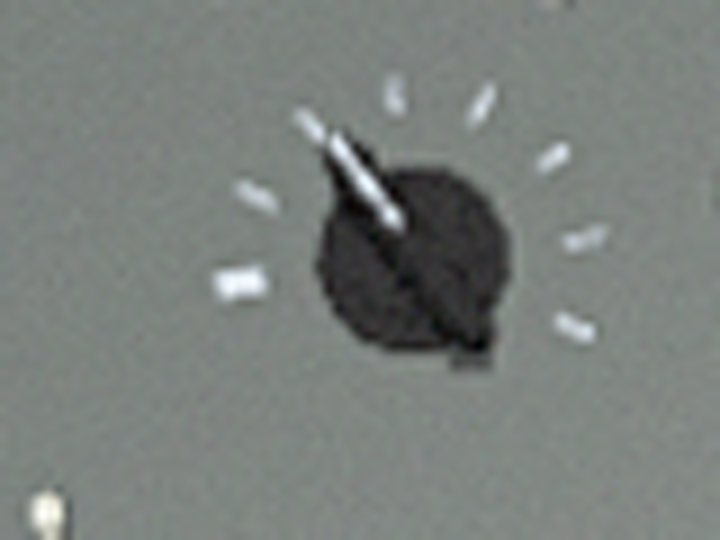

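View pics/t2.png

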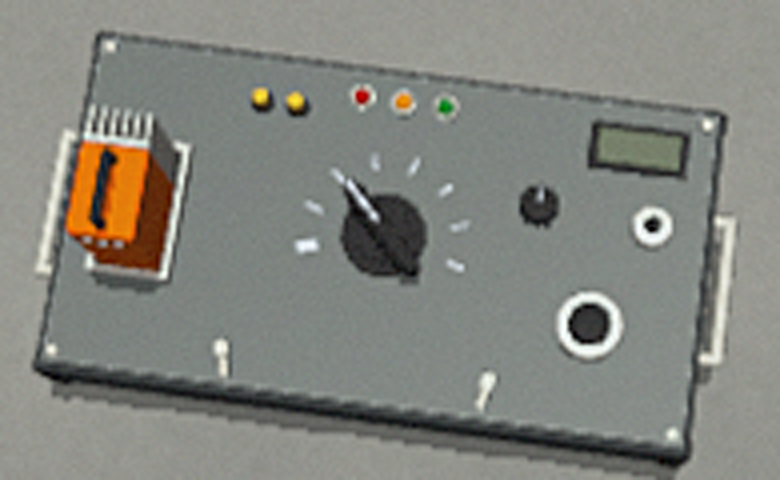

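The top view shows the broad off mark at crop (240,283) and the thin marks following clockwise. The pointer sits on the second of these, at (312,127), so I have three clicks to turn. Next I fit the tester pose.

```bash
cat > h.py <<'E'
import numpy as np,pickle
from scipy.optimize import least_squares
def proj(r,P):
    P=np.atleast_2d(P);c=P@r["extrinsics"][:3,:3].T+r["extrinsics"][:3,3]
    q=c@r["camera_matrix"].T
    return q[:,:2]/q[:,2:]
def t2w(p,T):  # tester (x,y,z) m -> world
    x,y,a=T;p=np.atleast_2d(p);c,s=np.cos(a),np.sin(a)
    return np.c_[x+c*p[:,0]-s*p[:,1],y+s*p[:,0]+c*p[:,1],p[:,2]]
E
python3 - <<'E'
from h import *
d=pickle.load(open("cam0.pkl","rb"));r=d["top"]
uv=np.array([(240,283),(257,195),(312,127),(394,95),(482,104),(553,157),(585,238),(575,327)],float)
uv=(uv+.5)/9-.5+[190,160]
h=1.8326-np.arange(8)*.5236
P=np.c_[.054*np.cos(h),.054*np.sin(h),0*h+.08]
uv2=(np.array([(590,323),(654,226),(540,206)],float)+.5)/4-.5+[140,130]
P2=np.array([(-.045,-.15,.102),(.03,-.185,.1),(.035,-.105,.096)])
A=np.r_[P,P2];B=np.r_[uv,uv2]
s=least_squares(lambda T:(proj(r,t2w(A,T))-B).ravel(),[.45,0,0])
print(s.x);print((proj(r,t2w(A,s.x))-B).round(2).tolist())
# pointer
for k in (1,2,3):
    g=1.8326-k*.5236
    print(k,(proj(r,t2w([[.043*np.cos(g),.043*np.sin(g),.113]],s.x))-[190,160]+.5)*9-.5)
print(proj(d["scene"],t2w(np.r_[P2,[[0,0,.113]]],s.x)))
print(t2w(P2,s.x))
np.save("T.npy",s.x)
E
```

```text
[ 0.54959746  0.06358526 -0.11215565]
[[0.25, -0.26], [-0.02, -0.06], [0.12, -0.03], [0.21, -0.01], [0.16, 0.36], [-0.01, 0.39], [0.08, 0.35], [-0.25, 0.09], [-0.19, 0.09], [-0.19, -0.22], [-0.15, -0.67]]
1 [[280.02651497 183.24355597]]
2 [[326.07746653 127.73511376]]
3 [[393.92514503 101.67047758]]
[[223.30256998 174.18332981]
 [208.07693249 190.29272324]
 [237.49026847 192.43504429]
 [276.10759588 179.67020942]]
[[ 0.48809209 -0.08043588  0.102     ]
 [ 0.55870366 -0.12361003  0.1       ]
 [ 0.57262589 -0.04467227  0.096     ]]
```

```bash
python3 - <<'E'
import pickle,cv2
f=pickle.load(open("cam0.pkl","rb"))["scene"]["frame"]
cv2.imwrite("pics/s1.png",cv2.resize(f[155:245,180:375],None,fx=4,fy=4,interpolation=cv2.INTER_CUBIC))
E
```

```text
(no output)
```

View pics/s1.png

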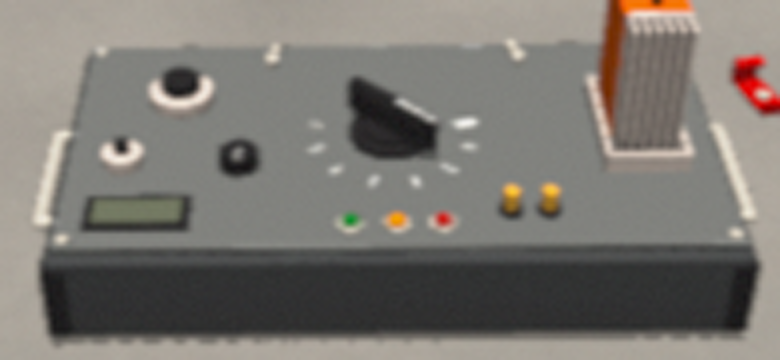

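The scene view shows all 8 marks, and the fixed controls are about 2 px to the right of the prediction. I'll fit both cameras jointly.

```bash
cat >> h.py <<'E'
from scipy.spatial.transform import Rotation as Ro
def quat(phi): # tool down, jaw axis along world heading phi
    c,s=np.cos(phi),np.sin(phi)
    q=Ro.from_matrix(np.array([[0,-s,c],[0,c,s],[-1,0,0]])).as_quat()
    return [float(q[3]),*map(float,q[:3])]
def pose(T,th,r,d,z,flip=0,yaw=0):
    """finger centre at radius r along handle for joint value th, offset d to its left (anticlockwise), z world"""
    g=1.8326-th
    p=t2w([[r*np.cos(g)-d*np.sin(g),r*np.sin(g)+d*np.cos(g),z]],T)[0]
    return p.tolist(),quat(g+T[2]+flip*np.pi+yaw)
E
python3 - <<'E'
from h import *
from workcell import arm
d=pickle.load(open("cam0.pkl","rb"))
h=1.8326-np.arange(8)*.5236
P=np.c_[.054*np.cos(h),.054*np.sin(h),0*h+.08]
P2=np.array([(-.045,-.15,.102),(.03,-.185,.1),(.035,-.105,.096)])
A=np.r_[P,P2]
B=(np.array([(240,283),(257,195),(312,127),(394,95),(482,104),(553,157),(585,238),(575,327)],float)+.5)/9-.5+[190,160]
B=np.r_[B,(np.array([(590,323),(654,226),(540,206)],float)+.5)/4-.5+[140,130]]
C=np.array([(466,123),(470,146),(450,168),(415,181),(374,181),(336,170),(316,148),(316,126),(180,73),(121,144),(239,144)],float)
C=(C+.5)/4-.5+[180,155]
ft=lambda T:(proj(d["top"],t2w(A,T))-B)
fs=lambda T:(proj(d["scene"],t2w(A,T))-C)
for n,f in(("top",ft),("scene",fs),("both",lambda T:np.r_[ft(T),fs(T)])):
    s=least_squares(lambda T:f(T).ravel(),[.55,.06,-.1],loss="soft_l1");print(n,s.x,np.abs(f(s.x)).mean(0))
np.save("T.npy",s.x);T=s.x
for fl in(0,1,-1):
  for th in(1.047,2.5):
    print(fl,th,arm.solve_ik(*pose(T,th,.03,.03,.094,fl)))
print(t2w(P2,T), arm.solve_ik(t2w([[-.045,-.15,.1]],T)[0].tolist(),quat(0)))
E
```

```text
top [ 0.54960319  0.06358202 -0.11186857] [0.147825   0.22874933]
scene [ 0.54592474  0.06845747 -0.10375213] [0.22279833 0.32900025]
both [ 0.54879064  0.06601209 -0.10999641] [0.84467648 0.5421091 ]
0 1.047 [ 0.063402    0.47452983 -0.2599691   0.8362974   0.          0.95859474]
0 2.5 [-0.01108333  0.52655998 -0.16940217  0.87483418  0.          2.33710941]
1 1.047 [ 0.063402    0.47452983 -0.2599691   0.8362974   0.         -2.18299791]
1 2.5 [-0.01108333  0.52655998 -0.16940217  0.87483418  0.         -0.80448324]
-1 1.047 [ 0.063402    0.47452983 -0.2599691   0.8362974   0.         -2.18299791]
-1 2.5 [-0.01108333  0.52655998 -0.16940217  0.87483418  0.         -0.80448324]
[[ 0.48759639 -0.07814152  0.102     ]
 [ 0.55830101 -0.1211631   0.1       ]
 [ 0.57205277 -0.04219546  0.096     ]] [-0.30707414  0.3515444  -0.44286644  0.77638549  0.          1.26372218]
```

```bash
python3 - <<'E'
from h import *
from workcell import arm,hand,viewer,monitor
import cv2
T=np.load("T.npy")
p=monitor.read_position()
arm.line_to([float(p[0]),float(p[1]),.34],velocity=.25)
hand.command_gripper(0.0,20)
P,q=pose(T,1.047,.028,.035,.34); arm.movep(P,q)
P[2]=.13; arm.line_to(P,velocity=.2)
print(monitor.read_time(),monitor.read_position(),P,monitor.read_opening(),monitor.read_wrist_force())
ims=[]
for n,a in(("top",(150,230,180,290)),("scene",(110,220,230,340))):
    f=viewer.read_camera(n)["frame"];ims.append(cv2.resize(f[a[0]:a[1],a[2]:a[3]],(440,320 if n=="top" else 440)))
    cv2.imwrite(f"pics/{n}1.png",cv2.resize(ims[-1],None,fx=1.3,fy=1.3))
E
```

```text
4.4583 [0.54939306 0.11107109 0.13096327] [0.5487519756516075, 0.1108339432408775, 0.13] -3.6042434885080866e-05 [ 0.00652313 -0.26506882  0.97480501]
```

View pics/top1.png

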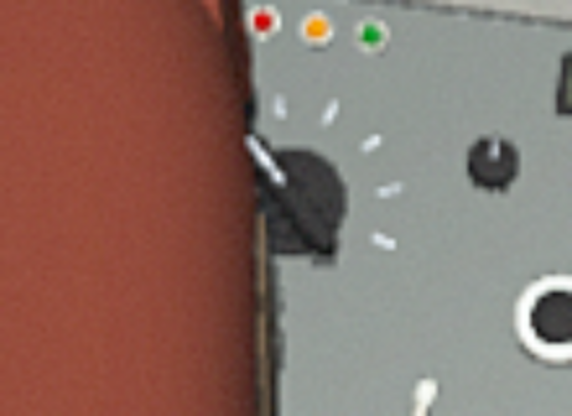

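View pics/scene1.png

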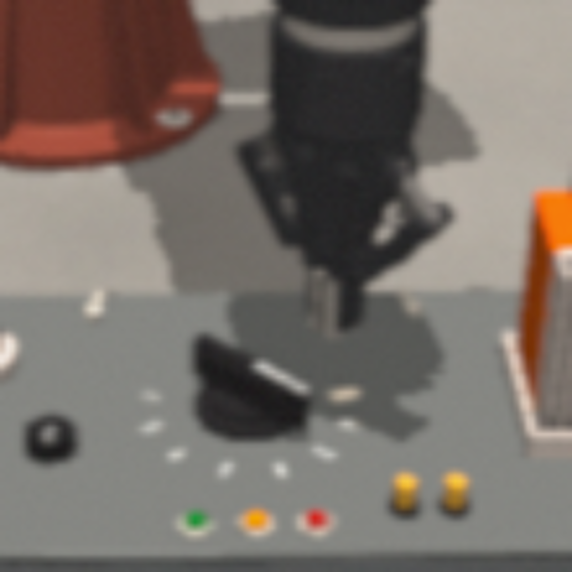

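Only the scene camera sees the finger (tips near crop (322,330)). It stands left of the handle and clear of it. The top view is blocked by the arm. I'll lower the finger and feel for the handle face.

```bash
python3 - <<'E'
from h import *
from workcell import arm,hand,viewer,monitor
T=np.load("T.npy")
P,q=pose(T,1.047,.028,.035,.095); arm.line_to(P,velocity=.1)
arm.sleep(.2);f0=np.array(monitor.read_wrist_force());print(f0,monitor.read_position())
g=1.8326-1.047+T[2];n=np.array([np.sin(g),-np.cos(g),0]) # push direction
for d in np.arange(.031,.009,-.001):
    P,q=pose(T,1.047,.028,d,.095);arm.line_to(P,velocity=.03)
    f=np.array(monitor.read_wrist_force())-f0
    print(round(d,4),f.round(2),round(float(f@n),2))
    if f@n<-1.5: break
print(monitor.read_time(),monitor.read_position(),P,monitor.read_moment())
E
```

```text
[ 0.01087883 -0.48255742  0.91982326] [0.5493281  0.11086238 0.09574809]
0.031 [ 0.76 -0.13 -1.07] 0.58
0.03 [-0.07 -0.42 -0.69] 0.28
0.029 [-0.11  0.61  0.16] -0.54
0.028 [-0.05  0.1  -1.13] -0.11
0.027 [-0.79 -0.74 -0.86] 0.08
0.026 [ 0.04  0.54 -0.04] -0.4
0.025 [ 0.31  0.44 -0.23] -0.14
0.024 [-0.27  1.15 -0.78] -1.07
0.023 [ 0.72  0.67 -1.52] -0.08
0.022 [-0.35  1.32 -1.15] -1.25
0.021 [-0.71  0.5  -0.8 ] -0.83
0.02 [0.58 2.27 0.08] -1.41
0.019 [-0.69  5.83 -0.21] -4.98
8.5417 [0.55846912 0.09892583 0.09496428] [0.5587578705065783, 0.09834866918896873, 0.095] [1.02030907 0.35901639 0.0381599 ]
```

```bash
cat > push.py <<'E'
from h import *
from workcell import arm,hand,viewer,monitor
def push(T,a,b,step,d,f0,lim=12,r=.028):
    for th in np.arange(a,b+1e-6,step):
        P,q=pose(T,th,r,d,.095);arm.line_to(P,q,velocity=.03)
        f=np.array(monitor.read_wrist_force())-f0
        g=1.8326-th+T[2];n=np.array([np.sin(g),-np.cos(g),0]);u=np.array([np.cos(g),np.sin(g),0])
        print(round(th,3),"push",round(float(-f@n),1),"rad",round(float(f@u),1),"z",round(float(f[2]),1))
        if np.linalg.norm(f)>lim: print("LIMIT");break
    print(monitor.read_time(),monitor.read_position(),P)
E
python3 - <<'E'
from push import *
import cv2
T=np.load("T.npy");f0=np.array([.01,-.48,.92])
push(T,1.047,1.90,.0525,.0185,f0)
for n in("top","scene"):
    cv2.imwrite(f"pics/{n}2.png",cv2.resize(viewer.read_camera(n)["frame"][130:230,180:310],None,fx=5,fy=5,interpolation=cv2.INTER_CUBIC))
E
```

```text
1.047 push 5.1 rad 2.4 z -0.6
1.1 push 6.0 rad 1.9 z -0.9
1.152 push 2.3 rad 1.9 z -1.1
1.204 push 0.6 rad 0.9 z -0.8
1.257 push 1.2 rad -0.5 z -0.4
1.31 push 1.4 rad -0.2 z -1.3
1.362 push 0.5 rad -0.4 z -0.4
1.414 push 0.5 rad -0.6 z -0.6
1.467 push 0.6 rad 0.4 z -1.7
1.519 push -0.1 rad -0.5 z -0.7
1.572 push 3.0 rad -0.2 z -0.2
1.624 push 3.4 rad -0.9 z -1.1
1.677 push 2.8 rad -2.0 z -0.6
1.729 push 1.5 rad -1.1 z -1.5
1.782 push 0.7 rad -0.0 z -0.9
1.834 push 0.9 rad 0.2 z -0.9
1.887 push 0.9 rad -0.2 z -1.3
12.7917 [0.5794739  0.07962546 0.09501797] [0.5794407787613586, 0.0796802671149315, 0.095]
```

View pics/scene2.png

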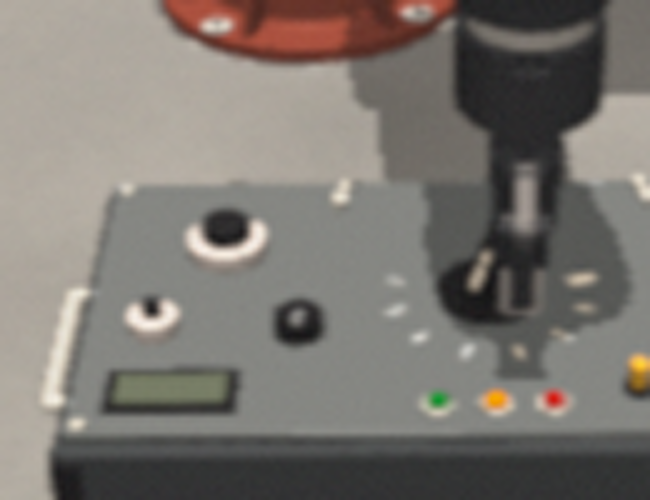

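View pics/top2.png

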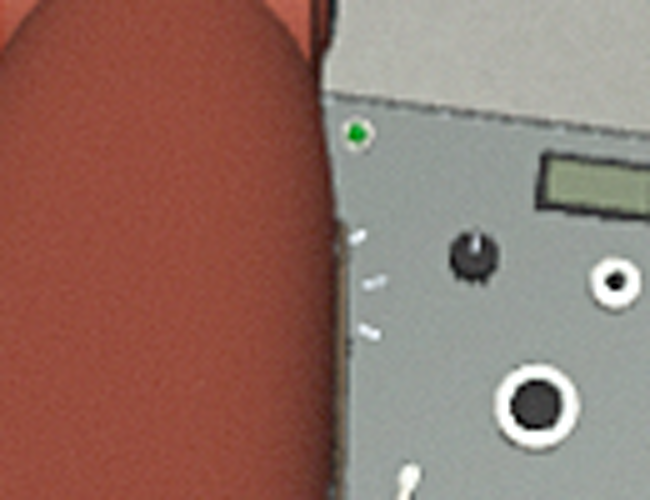

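The white pointer line at about (490,255)→(472,290) aims at the click 4 mark (467,350). The selector has therefore advanced two clicks, and it meets the finger where predicted. I'll push for one more click, keeping the finger short of the fifth.

```bash
python3 - <<'E'
from push import *
import cv2
T=np.load("T.npy");f0=np.array([.01,-.48,.92])
push(T,1.94,2.44,.05,.0185,f0)
for n in("scene",):
    cv2.imwrite(f"pics/{n}3.png",cv2.resize(viewer.read_camera(n)["frame"][130:230,200:330],None,fx=6,fy=6,interpolation=cv2.INTER_CUBIC))
E
```

```text
1.94 push 0.6 rad -0.3 z -0.9
1.99 push 0.1 rad 0.9 z -0.8
2.04 push 0.7 rad -0.5 z -0.9
2.09 push 0.1 rad 0.1 z -1.8
2.14 push 2.8 rad -0.9 z -3.3
2.19 push 4.2 rad -0.6 z -1.8
2.24 push 3.4 rad -1.5 z -1.6
2.29 push 1.7 rad -0.6 z -0.6
2.34 push 1.0 rad -1.0 z -1.5
2.39 push 1.0 rad -0.7 z -1.5
2.44 push 0.9 rad -0.4 z -0.8
15.6417 [0.58200024 0.06146621 0.09497764] [0.5820515628883632, 0.06154430793572724, 0.095]
```

View pics/scene3.png

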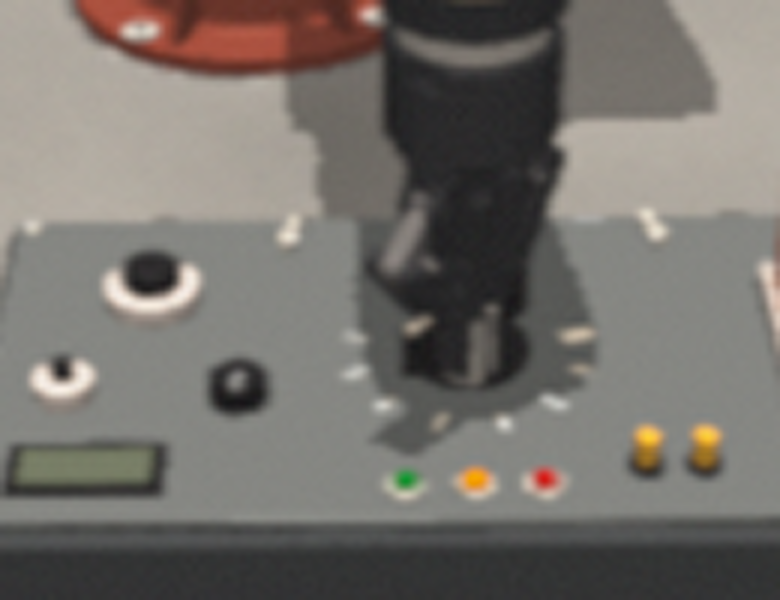

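The line end shows at (418,325), roughly toward mark 5. The force rose and fell as it did on the earlier clicks. I'll back off, rise, and look from above.

```bash
python3 - <<'E'
from push import *
import cv2
T=np.load("T.npy")
P,q=pose(T,2.44,.028,.034,.095);arm.line_to(P,q,velocity=.1)
P[2]=.2;arm.line_to(P,velocity=.25)
b=t2w([[-.045,-.15,.2]],T)[0].tolist()
arm.movep(b,quat(T[2]))
for n,a in(("top",(160,220,190,270)),("scene",(155,215,235,315))):
    r=viewer.read_camera(n);pickle.dump(r,open(n+"4.pkl","wb"))
    cv2.imwrite(f"pics/{n}4.png",cv2.resize(r["frame"][a[0]:a[1],a[2]:a[3]],None,fx=9,fy=9,interpolation=cv2.INTER_CUBIC))
    g=1.8326-np.array([4,5,6])*.5236
    print(n,((proj(r,t2w(np.c_[.043*np.cos(g),.043*np.sin(g),0*g+.113],T))-[a[2],a[0]]+.5)*9-.5).round())
print(monitor.read_time(),monitor.read_position(),b,monitor.read_wrist_force())
E
```

```text
top [[457. 114.]
 [514. 158.]
 [541. 223.]]
scene [[348. 304.]
 [283. 283.]
 [245. 246.]]
17.5417 [ 0.4880302  -0.07748554  0.19963329] [0.48759638878582623, -0.07814152048287631, 0.2] [ 0.23063474 -0.05878369 -0.0942014 ]
```

View pics/scene4.png

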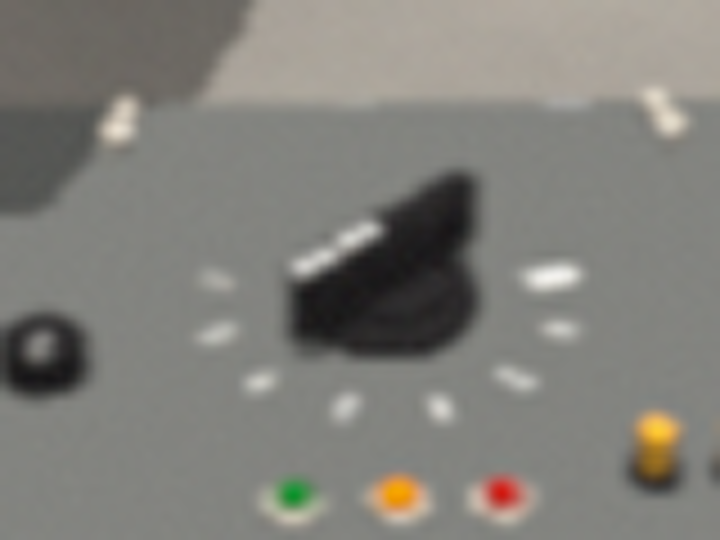

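View pics/top4.png

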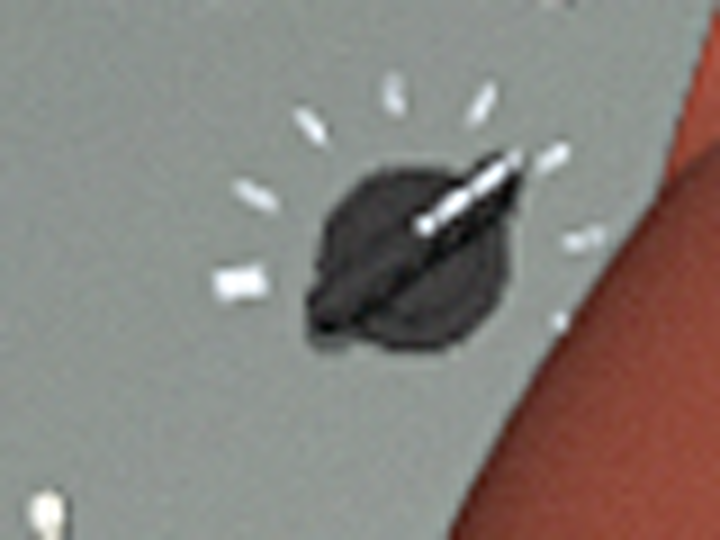

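Both views show the pointer on the fifth mark: the line tip is at (517,158) in the top crop, against (514,158) predicted. Next I press the test button, with force feedback.

```bash
python3 - <<'E'
from push import *
T=np.load("T.npy")
b=t2w([[-.045,-.15,.107]],T)[0].tolist()
arm.line_to(b,velocity=.12);arm.sleep(.2)
f0=np.array(monitor.read_wrist_force());print(f0)
for z in np.arange(.105,.0925,-.001):
    b[2]=float(z);arm.line_to(b,velocity=.03)
    f=np.array(monitor.read_wrist_force())-f0
    print(round(z,4),round(float(monitor.read_position()[2]),4),f.round(1))
    if f[2]>14: break
arm.sleep(.3);print(monitor.read_position(),monitor.read_wrist_force())
b[2]=.2;arm.line_to(b,velocity=.12)
print(monitor.read_time())
E
```

```text
[0.26953371 0.47576504 0.3586737 ]
0.105 0.105 [-0.3 -0.8 -0.5]
0.104 0.1039 [-0.3 -0.7 -0.2]
0.103 0.1029 [ 0.1 -0.5 -1. ]
0.102 0.1021 [-0.3 -1.   1.1]
0.101 0.1011 [ 0.1 -1.4  2.7]
0.1 0.1 [ 0.5 -0.6  2.9]
0.099 0.0991 [-0.2  0.5  4. ]
0.098 0.098 [ 0.4 -0.4  4. ]
0.097 0.0971 [0.4 0.3 5.1]
0.096 0.0961 [-0.9 -1.   5.1]
0.095 0.0959 [-2.8 -0.3 16.2]
[ 0.48779209 -0.07820059  0.09588938] [-2.98239209  0.6093172  16.6394559 ]
22.7417
```

The press ran the full 6 mm: force rose from 2 to 5 N, then met a hard stop at z = 0.096. I'll move clear and check everything.

```bash
python3 - <<'E'
from push import *
import cv2
arm.movep([.30,-.12,.34],quat(-.11))
d0=pickle.load(open("cam0.pkl","rb"))
for n,a in(("top",(130,255,95,345)),("scene",(150,245,180,375))):
    f=viewer.read_camera(n)["frame"]
    k=lambda x:cv2.resize(x[a[0]:a[1],a[2]:a[3]],(640,300),interpolation=cv2.INTER_CUBIC)
    cv2.imwrite(f"pics/{n}5.png",np.vstack([k(d0[n]["frame"]),k(f)]))
print(monitor.read_time())
E
```

```text
23.7833
```

View pics/top5.png

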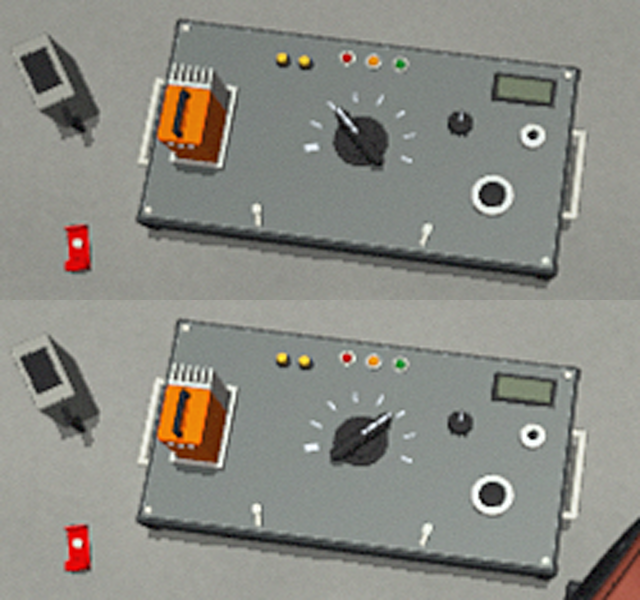

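View pics/scene5.png

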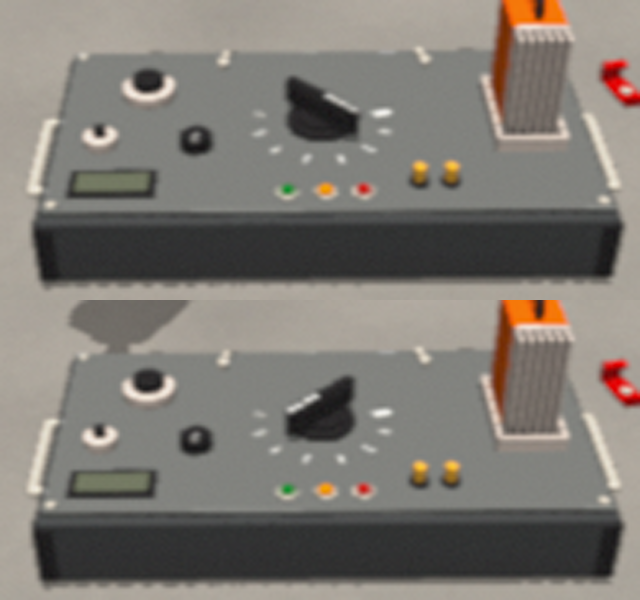

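Comparing before (upper half) with after (lower half), only the selector has changed. It is on mark 5, the test button at scene (148,385) is out, and nothing else has moved. I'm handing in.

```bash
python3 -c "
from workcell import arm
arm.close_job()"
```

```text
the job is handed in; nothing more can be done
```

The selector is on its fifth click, the test button has been pressed fully in and let go, and the job is handed in. The last picture before hand-in was at 23.8 s, against the 51 s limit.

- **Selector:** it started on click 2. I pushed it round clockwise with the shut fingers against the left face only, one click at a time, and stopped the finger short of the fifth so the last click snapped home by itself. Both cameras then showed the pointer on the fifth mark, within about half a pixel of the predicted position in the top view.
- **Test button:** force rose from about 2 N to 5 N over the 6 mm of travel, then met a hard stop at about 16 N. The last pictures show it out again.
- **Everything else:** the before and after pictures show the other controls, the load switch, both spades, the visor clip and the flasher unchanged. The parts tin and lens were outside those close-ups. The arm was never near them.
- **Disagreement:** the two cameras placed the tester about 6 mm apart, so I used a combined fit. Touch agreed with it to about 2 mm.

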